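# Square the slide carrier on the stage and lock it by feel

## Robot

A 6-joint arm with a two-finger parallel gripper is mounted at the origin on the work surface. World frame = base frame: x ahead of the robot, y to its left, z up, the work surface at z = 0. Lengths are in mm, angles in rad, forces in N, time in s.
With the tool pointing down it reaches from about 350 to 775 mm from the base axis. Payload 7.3 kg.
Tool frame: the origin (TCP) lies at the very end of the fingers, on their centre line; the grasp point (between the pads) lies 19 mm behind it (bot.grip_point_offset is the distance from the TCP to the grasp point, in mm); z points along the fingers, y is the line along which they close (so a half turn about z gives the same grasp; the last joint's range is limited). The gripper opens to 92 mm and grips with 3 to 60 N. Pads are 19 mm wide; open, the fingers measure 130 mm over their backs; the gripper's body (75 mm by 190 mm) begins 47 mm behind the grasp point.
Start: joints at [0.979, 0.342, 1.524, -0, 1.275, -0.146], TCP at [226.358, 473.716, 226.741] pointing down, gripper open.
Joint ranges: [-2.53, 2.53], [-0.77, 2.02], [0.04, 2.7], [-1, 4.14], [0.28, 2.66], [-3.11, 3.11]. Speed limits (rad/s): [2.57, 2.57, 3.14, 3.14, 3.14, 3.14].

## Interface

Orientations are given as [roll, pitch, yaw] about the fixed x, y, z axes, in that order (R = Rz(yaw) Ry(pitch) Rx(roll)).
In Python, from plant import bot gives the robot as it stands. The module is installed in compiled form; this text tells all that it offers.
- The arm moves only by the shell command python3 -m jog 'ROWS' [OPENING]. ROWS is JSON, a list of rows, each a list of 6 numbers: the shift along the tool's x, y, z in mm, then the turn, a rotation vector about the tool's x, y, z in rad. In form: [[dx, dy, dz, rx, ry, rz], ...]. A call has 1 to 12 rows; each row shifts and turns the commanded pose from where the row before left it, along the tool's axes as they then stand; what a row does not reach is not made up. A row lasts 1/10 s, in which the tool goes at most 50 mm and 8.59 degrees, less where a joint would pass 70% of its speed; a pose out of reach is approached as far as the arm can. A call with a gripper value outside its range is refused whole. OPENING is the opening in per cent of the stroke, from 0 (shut) to 100 (fully open), set as the call begins (- or left out, the last holds). The fingers move at their own pace and stop on an object; the grip force is fixed at half the most. Time passes only in rows, so rows that do not move let the fingers close. It gives the time, the measured TCP pose, the force, the opening and the grip force at its end, in the units of the state.
- bot.get_obs(): the state, without advancing time (a new reading comes with each control period).
- bot.capture(name): name is "scene" or "top" or "wrist"; returns the picture (400x640x3 uint8, red, green, blue); there is no depth.
- bot.camera_model(name): a dict with "fx", "fy", "cx", "cy" (pixels), "position" and "orientation" of the camera in the world; the wrist camera has in their place "T_tool_cam" (4x4, takes a point from camera to tool coordinates, whose origin is the TCP and whose axes are the flange's). Camera axes: x right, y down, z forward; pixel columns grow to the right and rows downward; lengths in mm; the calibration is good to about 2 mm. A picture is of the moment at which its call begins: read the wrist's pose just before it. camera_model takes no time and is no camera call.
- bot.close_job(): hands the job in; it is judged then, once.
Trained networks look in the newest picture that a camera, given by its name, has taken for a name from the list of things; names that differ only in an ending like _2 or _b are one class to them, and where a whole thing is asked for, a point or a joint stands for the part that bears it (a point fixed in the world has none). Each returns a list of dicts, best first, with "p" (0 to 1); they miss things now and then, are a little off and sometimes report something else, mostly with a low value. They report only what shows in the picture. A call takes as long as a camera call. They do not tell look-alikes from the thing itself.
- bot.outline_of(target, camera): "mask" (400x640 bool, what is visible of it) and "pixel" ([column, row] in pixels, amid what is visible of it).
The state is a dict: "time": time; "joint_positions": joint angles; "dq": joint speeds; "tau": joint torques, N m; "tool_pos": TCP position; "tcp_rot": TCP orientation; "contact_force": force on the tool from outside, world axes, zero at the start; "moment": the same for the moment, N m; "grip_width": finger opening in mm; "finger_force": force on a finger pad.
Only numpy, scipy, OpenCV 4.12 (cv2) and the standard library are available. Lean on these libraries where they do the work, as an engineer would, in place of code of your own. Each camera call takes 0.05 s, during which the arm holds its last target. There are 200 camera calls.

## Task

Push the aluminium carrier plate fully home on the black stage, square and flush against both white fences of the corner. Then take the T-handled probe from its white rest, put its tip through the slot in the plate, slide it along the stage underneath until it drops into the hidden hole, and press the lock plunger at the bottom fully down. Hang the probe back in its rest as it was, with the plate still home, and do not disturb the flange, bottle, eyepiece and beaker.

Things in the scene. Friction and masses are not known exactly. Their poses are not given: they have to be found in the camera images.
- stage: fixed black raised stage plate, 250 (x) by 190 (y), flat top 60 above the table, on four posts; origin on the table under its centre. Two white fences 14 high stand on it: far fence at its +x end (inner face x = +105, outer 125), left fence at its +y side (inner face y = +80, outer 95). A flush black lock bar 26 wide lies in its top along x; the hidden hole is in it (see the plunger).
- stage_corner (a point): inner corner of the two fences at the stage's top (60 above the table); axes as the stage: far fence towards +x, left fence towards +y; the -x and -y sides are open.
- carrier_mid (a point): centre (half-way up) of the loose aluminium carrier plate, 140 (x) by 100 (y) by 16 high, 0.3 to 0.65 kg, smooth (friction about 0.3), on the stage 20 to 65 short of home in x and y, turned up to 0.3 rad. A slot 76 (along its x) by 12 goes right through it, centred at y = -25; the round glass on top is only a window. Home: its +x end on the far fence, its +y side on the left fence.
- carrier_corner (a point): the plate's lower corner at its +x, +y (70, 50, -8 from carrier_mid), axes as the plate; when home it coincides with stage_corner.
- slot_mid (a point): middle of the slot at the plate's top face; x runs along the slot, z up.
- plunger (a joint): steel lock plunger in the hidden hole (13 by 13, in the stage's top on the line y = +5 at an untold x from +9 to +61; straight under the slot once the plate is home). Value in m: 0 up, its top 6 mm below the stage's top; 0.008 fully down, 14 mm below. About 4 N moves it; it stays where pushed.
- rest: fixed white rest for the probe: foot 100 by 86 by 8, with two upright walls 90 long (along x), 14 thick, tops 106 above the table, at y = -36 and +36 (clear gap 58 between). Open at both x ends and above. Origin: on the table under its centre.
- probe_grip (a point): centre of the handle of the loose T-handled probe, 0.12 kg: black bar 20 wide (x), 110 long (y), 22 high, lying across the tops of the rest's walls, centre 117 above the table; z points up from the tip. The steel shaft hangs between the walls: 16 thick for 12 below the handle, then 8. Pinch the bar across its 20 mm, at its middle.
- probe_tip (a point): flat end of the probe's 8 mm shaft, 101 below the handle's centre.
- flange: bystander: loose green printed flange, disc 90 across and 8 thick with a tube 40 across, 73 high overall. Origin under its centre.
- bottle: bystander: loose white-capped bottle, 64 across, 150 high. Origin under its centre.
- eyepiece: bystander: loose black microscope eyepiece standing on end, 54 across, 85 high. Origin under its centre.
- beaker: bystander: loose glass beaker, 72 across, 90 high. Origin under its centre.
Things that resemble listed ones, but are neither listed nor needed, are in the scene too. Leave any blue or purple look-alike of the part that bears probe_grip alone.

How it is judged (in metres and radians):
On the way, in this order (a step that is already met when the one before it is completed fails the run):
1. the carrier plate lies square and flush in the fence corner (x of carrier_corner in the frame of stage_corner between -0.003 and 0.003 m and y of carrier_corner in the frame of stage_corner between -0.003 and 0.003 m and angle between the x axis of carrier_corner and the x axis of stage_corner, either way round below 0.03 rad and height (world z) of carrier_corner below 0.063 m and angle between carrier_corner's own z axis and vertical below 0.03 rad), for 0.2 s.
2. the probe presses the plunger fully down, the plate still home (all of step 1 and value of joint plunger above 0.0065 m and contact force between probe and plunger above 0.1 N).
At the end, for the whole second after the job is handed in: Plate corner within 3 mm of the fence corner both ways, flat, within 0.03 rad of square; plunger at least 6.5 mm down; probe hanging in its rest across both walls (handle centre within 35 mm along, 24 mm across), within 0.12 rad of upright; plate and probe at rest (all of step 1 and value of joint plunger above 0.0065 m and x of probe_grip in the frame of rest between -0.035 and 0.035 m and y of probe_grip in the frame of rest between -0.024 and 0.024 m and z of probe_grip in the frame of rest between 0.112 and 0.122 m and angle between probe_grip's own z axis and vertical below 0.12 rad and linear speed of probe below 0.03 m/s and linear speed of carrier below 0.02 m/s); the robot touches nothing.
It fails at once if the flange is shifted more than 20 mm or tipped (distance of flange from where it was at the start of the episode above 0.02 m or angle between flange's own z axis and vertical above 0.3 rad).
It fails at once if the bottle is shifted more than 20 mm or tipped (distance of bottle from where it was at the start of the episode above 0.02 m or angle between bottle's own z axis and vertical above 0.3 rad).
It fails at once if the eyepiece is shifted more than 20 mm or tipped (distance of eyepiece from where it was at the start of the episode above 0.02 m or angle between eyepiece's own z axis and vertical above 0.3 rad).
It fails at once if the beaker is shifted more than 20 mm or tipped (distance of beaker from where it was at the start of the episode above 0.02 m or angle between beaker's own z axis and vertical above 0.3 rad).
It also fails if it takes over 72 s, if anything falls off the work surface, if the arm or the gripper's body presses on something with over 40 N, if the wrist force passes 120 N, or if a joint passes its speed limit or range.

## Working session

There is one attempt and no reset: what is moved stays moved. The work goes in short steps, Python scripts to look and compute and a shell command to move; the robot and the scene stay as the last step left them, time stands still between calls to the robot, and variables do not carry over. Pictures are saved under pics/ and viewed, at most 12 in all, crops included, and the job is handed in when it is done.

```bash
mkdir -p pics; cat > h.py <<'E'
import numpy as np, cv2
from plant import bot
from scipy.spatial.transform import Rotation as R
def rot(o):
    o=np.array(o)
    if o.shape==(3,3): return o
    return R.from_euler('xyz',o).as_matrix() if o.size==3 else R.from_quat(o).as_matrix()
def cam(name,obs=None):
    m=bot.camera_model(name)
    K=np.array([[m['fx'],0,m['cx']],[0,m['fy'],m['cy']],[0,0,1.]])
    if 'T_tool_cam' in m:
        o=obs or bot.get_obs(); T=np.eye(4);T[:3,:3]=rot(o['tcp_rot']);T[:3,3]=o['tool_pos']
        T=T@np.array(m['T_tool_cam']); return K,T[:3,:3],T[:3,3]
    return K,rot(m['orientation']),np.array(m['position'])
def unproj(C,uv,z):
    K,Rm,p=C; d=Rm@np.linalg.solve(K,[uv[0],uv[1],1]); return p+d*(z-p[2])/d[2]
def proj(C,P):
    K,Rm,p=C; q=(np.atleast_2d(P)-p)@Rm@K.T; return q[:,:2]/q[:,2:]
def save(name,img): cv2.imwrite('pics/'+name+'.png',img[:,:,::-1])
E
python3 - <<'E'
from h import *
print(bot.get_obs())
for n in('top','scene','wrist'):
    print(n,bot.camera_model(n))
a=bot.capture('top');b=bot.capture('scene')
save('top0',a);save('scene0',b)
C=cam('top')
for t,z in [('stage',60),('carrier_mid',76),('rest',106),('probe_grip',128),('flange',40),('bottle',150),('eyepiece',85),('beaker',90)]:
    for r in bot.outline_of(t,'top')[:3]:
        print(t,round(r['p'],2),np.round(r['pixel']),np.round(unproj(C,r['pixel'],z)),r['mask'].sum())
E
```

```text
{'time': 0.0, 'joint_positions': array([ 9.78983176e-01,  3.42725156e-01,  1.52500512e+00, -6.45427948e-06,
        1.27538324e+00, -1.46016610e-01]), 'dq': array([ 1.10331766e-03,  1.57662226e-05, -1.13368334e-03,  1.09330136e-03,
        1.00967159e-03, -7.10210253e-04]), 'tau': array([-5.41553181e-04, -4.31243491e+01, -2.44224930e+01,  7.16901803e-02,
        5.59424073e-02, -1.41549922e-04]), 'tool_pos': array([226.13325674, 473.36204141, 226.04784647]), 'tcp_rot': array([-3.14008708e+00, -2.15176911e-04,  2.69579783e+00]), 'contact_force': array([-0.74218759,  0.31049946,  0.50512672]), 'moment': array([ 0.00276789, -0.06833685, -0.01724308]), 'finger_force': 0.0, 'grip_width': 91.6643910306312}
top {'fx': 493.70386230924413, 'fy': 493.70386230924413, 'cx': 317.5910185108579, 'cy': 209.5721679595514, 'position': array([ 467.93337484,  -55.98921819, 1373.14465716]), 'orientation': array([-3.08946016,  0.01435359, -1.54947252])}
scene {'fx': 482.70093769382703, 'fy': 482.70093769382703, 'cx': 316.92018559032624, 'cy': 198.25905503700312, 'position': array([1132.5933114 ,  215.5001
[... 330 characters left out ...]
7e-04, -1.29012487e-03,
        -4.10534710e-01],
       [ 9.88601333e-04, -2.59810992e-01,  9.65658983e-01,
        -1.58909690e+02],
       [ 0.00000000e+00,  0.00000000e+00,  0.00000000e+00,
         1.00000000e+00]])}
stage 0.65 [296. 184.] [602.  25.  60.] 4871
carrier_mid 0.93 [314. 189.] [589. -25.  76.] 1864
rest 0.85 [408. 219.] [ 514. -268.  106.] 966
probe_grip 0.85 [466. 231.] [ 486. -411.  128.] 472
probe_grip 0.77 [409. 224.] [ 502. -268.  128.] 323
probe_grip 0.71 [198. 279.] [352. 261. 128.] 758
flange 0.9 [207. 220.] [504. 263.  40.] 797
bottle 0.74 [198. 150.] [676. 267. 150.] 662
eyepiece 0.56 [410. 142.] [ 718. -274.   85.] 368
beaker 0.81 [200. 278.] [350. 266.  90.] 715
```

```bash
python3 - <<'E'
import cv2
a=cv2.imread('pics/top0.png'); cv2.imwrite('pics/top0c.png',cv2.resize(a[100:320,170:490],None,fx=2.5,fy=2.5,interpolation=cv2.INTER_CUBIC))
E
```

```text
(no output)
```

View pics/top0c.png

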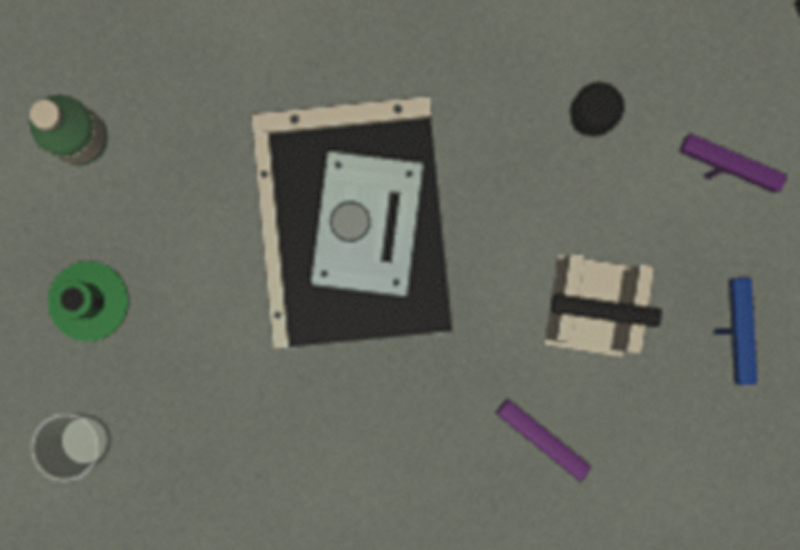

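View pics/scene0.png

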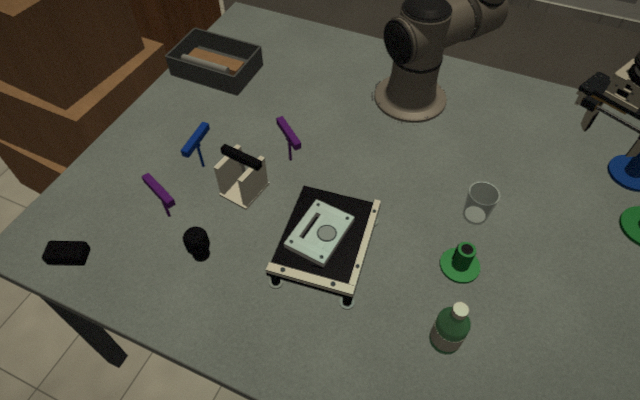

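```bash
cat >> h.py <<'E'
def togo(tx,ty,tz,yaw):
    "remaining move in tool axes (tool down)"
    o=bot.get_obs(); Rm=rot(o['tcp_rot']); Rt=R.from_euler('xyz',[np.pi,0,yaw]).as_matrix()
    d=Rm.T@(np.array([tx,ty,tz])-o['tool_pos']); rv=R.from_matrix(Rm.T@Rt).as_rotvec()
    print('shift tool',np.round(d,1),'turn',np.round(rv,3),'at',np.round(o['tool_pos'],1),np.round(o['tcp_rot'],3),'t',o['time'])
E
python3 - <<'E'
from h import *
C=cam('top')
f=lambda x,y,z: unproj(C,(170+x/2.5,100+y/2.5),z)
A=f(252,116,74);B=f(430,98,74);D=f(274,348,74)
print('fence corners',A,B,D,np.arctan2(*(A-B)[[1,0]])-np.pi/2,np.arctan2(*(A-D)[[1,0]]))
P=[f(330,152,76),f(423,163,76),f(406,296,76),f(313,284,76)]
print('plate',np.mean(P,0),np.arctan2(*(P[0]-P[3])[[1,0]]))
togo(590,0,220,np.pi+.1)
E
```

```text
fence corners [700.77408694  91.97712988  74.        ] [723.56643521 -96.66586653  74.        ] [455.25261117  62.34073702  74.        ] 0.12023982699663227 0.12012676305761326
plate [588.37286668 -33.75071359  76.        ] -0.10441908648374028
shift tool [-532.3 -270.6    6.7] turn [ 0.     0.    -0.546] at [226.4 473.7 226.7] [3.142 0.    2.696] t 0.5
```

```bash
python3 -m jog '[[0,0,0,0,0,-0.1415],[0,0,0,0,0,-0.1415],[0,0,0,0,0,-0.1415],[0,0,0,0,0,-0.1415],[-25,-42.5,0,0,0,0],[-25,-42.5,0,0,0,0],[-25,-42.5,0,0,0,0],[-25,-42.5,0,0,0,0],[-25,-42.5,0,0,0,0],[-25,-42.5,0,0,0,0]]' 40
python3 -m jog '[[-25,-42.5,0,0,0,0],[-25,-42.5,0,0,0,0],[-25,-42.5,0,0,0,0],[-25,-42.5,0,0,0,0],[-25,-42.5,0,0,0,0],[-25,-42.5,0,0,0,0],[0,0,0,0,0,0]]'
cat > look.py <<'E'
from h import *
import sys
n=sys.argv[1]
o=bot.get_obs(); a=bot.capture('wrist'); save(n,a); C=cam('wrist',o)
print(o['time'],np.round(o['tool_pos'],1),np.round(o['tcp_rot'],3))
np.savez(n+'.npz',K=C[0],R=C[1],p=C[2])
E
python3 look.py w1; python3 -c "
from h import *
togo(590,0,220,np.pi+.12)"
```

```text
time: 1.5
tool_pos: [406.8, 236.8, 227.0]
tcp_rot: [3.141, 0.001, -3.021]
contact_force: [1.3, 1.2, 0.5]
grip_width: 36.7
finger_force: 0.0
time: 2.2
tool_pos: [588.0, -1.8, 225.8]
tcp_rot: [-3.14, 0.001, -3.027]
contact_force: [-0.3, -0.3, 0.2]
grip_width: 36.7
finger_force: 0.0
2.2 [588.   -1.8 225.8] [-3.140e+00  1.000e-03 -3.027e+00]
shift tool [-3.6 -1.2  5.8] turn [ 0.    -0.001 -0.004] at [586.3   0.8 225.8] [ 3.142e+00 -1.000e-03 -3.025e+00] t 2.25
```

View pics/w1.png

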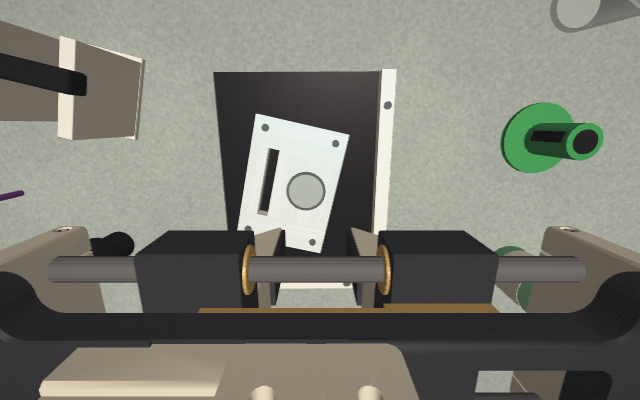

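```bash
python3 - <<'E'
from h import *
d=np.load('w1.npz');C=(d['K'],d['R'],d['p'])
for n,uv,z in [('stage near -y',(215,72),60),('fence near outer',(397,69),74),('fence near inner',(382,70),74),('fence inner bottom mid',(374,231),60),('fence outer mid',(390,200),74),('plate near -y',(258,114),76),('plate near +y',(349,134),76),('plate far +y',(320,252),76),('slot near',(273,149),76),('slot far',(264,214),76)]:
    print(n,np.round(unproj(C,uv,z),1))
E
```

```text
stage near -y [ 478.5 -123.1   60. ]
fence near outer [456.8  64.2  74. ]
fence near inner [459.4  49.3  74. ]
fence inner bottom mid [636.5  73.8  60. ]
fence outer mid [592.4  81.9  74. ]
plate near -y [516.1 -72.1  76. ]
plate near +y [525.4  25.   76. ]
plate far +y [664.3  10.5  76. ]
slot near [550.3 -53.9  76. ]
slot far [624.7 -58.7  76. ]
```

```bash
python3 -c "
from h import *
togo(484,-39,66,np.pi+.12)"
```

```text
shift tool [106.1 -27.7 159.9] turn [ 0.    -0.001 -0.004] at [586.3   0.8 225.8] [ 3.142e+00 -1.000e-03 -3.025e+00] t 2.25
```

```bash
python3 -m jog '[[35.5,-9,0,0,0,0],[35.5,-9,20,0,0,0],[35.5,-9,30,0,0,0],[0,0,45,0,0,-0.004],[0,0,40,0,0,0],[0,0,20,0,0,0],[0,0,4,0,0,0],[0,0,0,0,0,0]]' 30; python3 -m jog '[[-9,0,0,0,0,0],[-9,0,0,0,0,0],[-5,0,0,0,0,0],[-5,0,0,0,0,0],[-5,0,0,0,0,0],[-5,0,0,0,0,0],[-5,0,0,0,0,0],[-5,0,0,0,0,0],[-3,0,0,0,0,0],[-3,0,0,0,0,0]]'
```

```text
time: 3.05
tool_pos: [482.6, -35.4, 67.9]
tcp_rot: [3.141, -0.0, -3.016]
contact_force: [0.6, 0.4, -0.1]
grip_width: 27.8
finger_force: 0.0
time: 4.05
tool_pos: [536.6, -29.5, 67.6]
tcp_rot: [3.142, -0.0, -3.017]
contact_force: [-1.6, -0.2, 0.5]
grip_width: 27.8
finger_force: 0.9
```

```bash
python3 -m jog '[[-3,0,0,0,0,0],[-3,0,0,0,0,0],[-2,0,0,0,0,0]]'; for i in 1; do python3 -m jog '[[-1,0,0,0,0,0],[-1,0,0,0,0,0]]'; done
```

```text
time: 4.35
tool_pos: [539.2, -29.2, 66.9]
tcp_rot: [3.141, -0.012, -3.017]
contact_force: [-20.6, -7.9, 11.9]
grip_width: 27.3
finger_force: 11.4
time: 4.55
tool_pos: [539.7, -29.4, 66.8]
tcp_rot: [3.141, -0.015, -3.018]
contact_force: [-24.6, -9.5, 14.6]
grip_width: 27.5
finger_force: 13.3
```

```bash
python3 -m jog '[[-1,0,0,0,0,0],[-1,0,0,0,0,0]]'; python3 look.py w2
```

```text
time: 4.75
tool_pos: [540.2, -29.4, 66.7]
tcp_rot: [3.14, -0.018, -3.018]
contact_force: [-30.4, -11.0, 18.0]
grip_width: 27.5
finger_force: 16.0
4.75 [540.2 -29.4  66.7] [ 3.14  -0.018 -3.018]
```

View pics/w2.png

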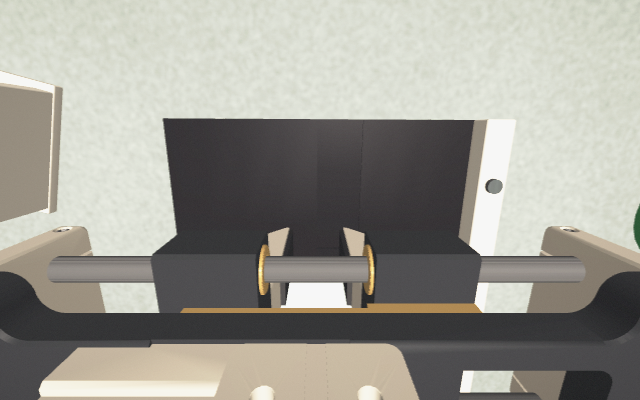

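```bash
python3 - <<'E'
from h import *
d=np.load('w2.npz');C=(d['K'],d['R'],d['p'])
for uv,z in [((164,119),60),((515,120),74),((360,120),60),((317,120),60)]: print(np.round(unproj(C,uv,z),1))
b=bot.capture('scene');s=b[160:310,240:400]; save('s2',cv2.resize(s,None,fx=4,fy=4,interpolation=cv2.INTER_CUBIC))
E
```

```text
[ 479.3 -124.7   60. ]
[457.1  63.4  74. ]
[466.2 -14.5  60. ]
[469.2 -38.6  60. ]
```

View pics/s2.png

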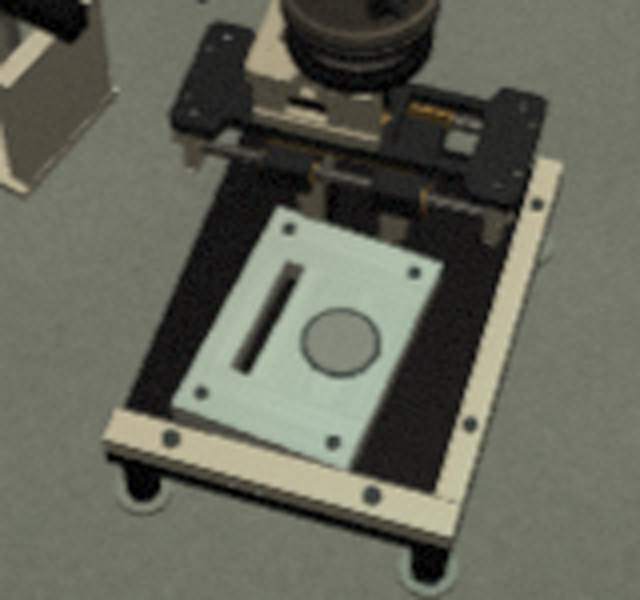

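```bash
cat > st.py <<'E'
from h import *
S=np.array([590.5,-15.5]);psi=0.118
def w2s(p):
    d=np.array(p)[:2]-S; c,s=np.cos(psi),np.sin(psi); return np.array([c*d[0]+s*d[1],-s*d[0]+c*d[1]])
def s2w(q):
    c,s=np.cos(psi),np.sin(psi); return S+np.array([c*q[0]-s*q[1],s*q[0]+c*q[1]])
E
python3 - <<'E'
from st import *
C=cam('scene')
for n,uv,z in [('near-y',(280,208),76),('near+y',(441,262),76),('far-y',(172,403),76),('far+y',(350,468),76),('fence corner outer',(455,535),74),('fence far -y outer',(107,440),74),('fence near outer',(560,162),74),('inner top corner',(440,497),74),('finger',(315,222),67),('finger',(393,240),67)]:
    p=unproj(C,(240+uv[0]/4,160+uv[1]/4),z); print(n,np.round(p,1),np.round(w2s(p),1))
print(w2s(bot.get_obs()['tool_pos']))
E
```

```text
near-y [554.3 -70.3  76. ] [-42.4 -50.1]
near+y [551.2  27.4  76. ] [-34.   47.2]
far-y [693.3 -68.8  76. ] [ 95.8 -65.1]
far+y [690.   32.7  76. ] [104.4  36.2]
fence corner outer [702.   96.1  74. ] [123.8  97.7]
fence far -y outer [726.2 -90.5  74. ] [125.9 -90.5]
fence near outer [456.4  63.7  74. ] [-123.8   94.4]
inner top corner [685.3  81.1  74. ] [105.5  84.8]
finger [549.2 -50.7  67. ] [-45.2 -30.1]
finger [542.5  -5.1  67. ] [-46.5  16. ]
[-51.28250485  -8.05486291]
```

```bash
python3 -m jog '[[15,0,0,0,0,0],[0,0,-30,0,0,0],[0,0,-35,0,0,0],[0,0,0,0,0,0.143],[0,0,0,0,0,0.143],[0,0,0,0,0,0.143],[0,0,0,0,0,0.143],[0,0,0,0,0,0.143],[0,0,0,0,0,0.143],[0,0,0,0,0,0.143],[0,0,0,0,0,0.143]]' 60; python3 -m jog '[[0,0,0,0,0,0.143],[0,0,0,0,0,0.143],[0,0,0,0,0,0.143],[0,0,0,0,0,0]]'; python3 -c "
from st import *
togo(*s2w([28,-89]),66.5,psi+np.pi/2)"
```

```text
time: 5.95
tool_pos: [534.0, -29.8, 132.8]
tcp_rot: [3.141, 0.0, 2.116]
contact_force: [-0.3, 0.5, 0.8]
grip_width: 55.1
finger_force: 0.0
time: 6.35
tool_pos: [533.9, -29.8, 132.8]
tcp_rot: [3.141, -0.0, 1.692]
contact_force: [-0.3, 0.0, -0.3]
grip_width: 55.0
finger_force: 0.0
shift tool [-81.7  85.6  66.4] turn [ 0.001 -0.     0.003] at [533.9 -29.8 132.8] [ 3.141 -0.     1.692] t 6.35
```

```bash
python3 -m jog '[[-30,30,0,0,0,0.003],[-30,30,0,0,0,0],[-22,25.5,10,0,0,0],[0,0,30,0,0,0],[0,0,20,0,0,0],[0,0,6.5,0,0,0],[0,0,0,0,0,0]]'; python3 -m jog '[[6,0,0,0,0,0],[6,0,0,0,0,0],[4,0,0,0,0,0],[4,0,0,0,0,0],[4,0,0,0,0,0],[4,0,0,0,0,0],[4,0,0,0,0,0],[4,0,0,0,0,0],[4,0,0,0,0,0],[4,0,0,0,0,0],[3,0,0,0,0,0],[3,0,0,0,0,0]]'; python3 - <<'E'
from st import *
print(w2s(bot.get_obs()['tool_pos']))
b=bot.capture('scene');s=b[160:310,240:400]; save('s3',cv2.resize(s,None,fx=4,fy=4,interpolation=cv2.INTER_CUBIC))
E
```

```text
time: 7.05
tool_pos: [627.8, -100.8, 65.4]
tcp_rot: [-3.14, -0.001, 1.692]
contact_force: [-0.2, -0.1, -0.2]
grip_width: 54.7
finger_force: 0.0
time: 8.25
tool_pos: [622.2, -51.2, 66.2]
tcp_rot: [-3.142, -0.0, 1.69]
contact_force: [0.1, -1.7, 0.8]
grip_width: 54.9
finger_force: 0.9
[ 27.24723583 -39.12990142]
```

View pics/s3.png

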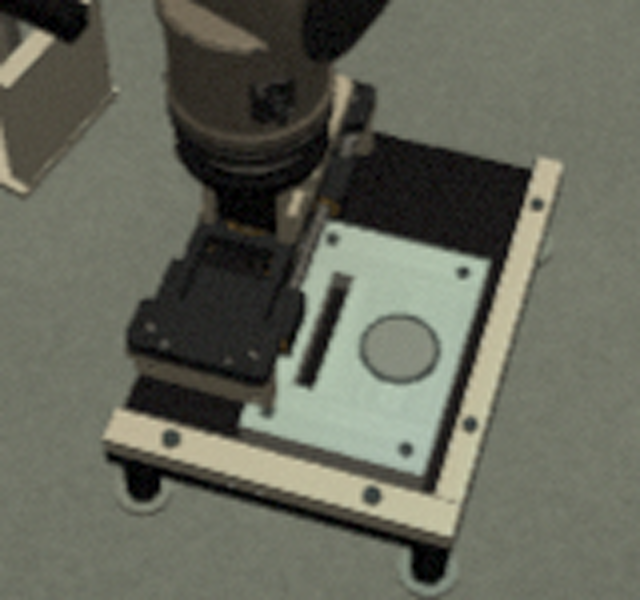

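Plate is now square, about 10 mm short of both fences. Finish the y push.

```bash
python3 -m jog '[[3,0,0,0,0,0],[2,0,0,0,0,0],[2,0,0,0,0,0]]'; python3 -m jog '[[1,0,0,0,0,0],[1,0,0,0,0,0],[1,0,0,0,0,0]]'; python3 -m jog '[[1,0,0,0,0,0],[1,0,0,0,0,0]]'; python3 -c "
from st import *
print(w2s(bot.get_obs()['tool_pos']))"
```

```text
time: 8.6
tool_pos: [621.4, -44.3, 66.2]
tcp_rot: [-3.142, -0.0, 1.69]
contact_force: [0.7, -1.6, 0.7]
grip_width: 55.0
finger_force: 0.8
time: 8.9
tool_pos: [621.1, -42.5, 66.2]
tcp_rot: [3.142, 0.002, 1.69]
contact_force: [-0.3, -7.7, -0.3]
grip_width: 55.4
finger_force: 4.1
time: 9.1
tool_pos: [621.1, -42.4, 66.3]
tcp_rot: [3.141, 0.004, 1.69]
contact_force: [0.5, -14.5, -1.7]
grip_width: 55.3
finger_force: 7.5
[ 27.25601822 -30.36186734]
```

```bash
python3 -m jog '[[-12,0,0,0,0,0],[0,0,-30,0,0,0],[0,0,-35,0,0,0],[0,0,0,0,0,-0.143],[0,0,0,0,0,-0.143],[0,0,0,0,0,-0.143],[0,0,0,0,0,-0.143],[0,0,0,0,0,-0.143],[0,0,0,0,0,-0.143],[0,0,0,0,0,-0.143],[0,0,0,0,0,-0.143]]' 30; python3 -m jog '[[0,0,0,0,0,-0.143],[0,0,0,0,0,-0.143],[0,0,0,0,0,-0.143],[0,0,0,0,0,0]]'; python3 -c "
from st import *
togo(*s2w([-75,30]),66.5,psi+np.pi)"
```

```text
time: 10.2
tool_pos: [622.1, -51.2, 131.1]
tcp_rot: [3.141, -0.001, 2.84]
contact_force: [-0.2, -0.5, 0.4]
grip_width: 27.5
finger_force: 0.0
time: 10.6
tool_pos: [622.1, -51.2, 131.1]
tcp_rot: [3.141, -0.0, -3.019]
contact_force: [0.4, -0.1, -0.1]
grip_width: 27.5
finger_force: 0.0
shift tool [101.9  69.6  64.7] turn [ 0.001 -0.     0.004] at [622.1 -51.2 131.1] [ 3.141 -0.    -3.019] t 10.6
```

```bash
python3 -m jog '[[34,23,0,0,0,0.004],[34,23,0,0,0,0],[34,23.5,10,0,0,0],[0,0,30,0,0,0],[0,0,18,0,0,0],[0,0,5.5,0,0,0],[0,0,0,0,0,0],[-8,0,0,0,0,0],[-6,0,0,0,0,0],[-4,0,0,0,0,0],[-3,0,0,0,0,0]]'; python3 -m jog '[[-3,0,0,0,0,0],[-2,0,0,0,0,0],[-2,0,0,0,0,0]]';  python3 -c "
from st import *
print(w2s(bot.get_obs()['tool_pos']))"
```

```text
time: 11.7
tool_pos: [534.3, 8.0, 68.1]
tcp_rot: [-3.141, 0.001, -3.024]
contact_force: [-1.3, -0.7, 0.6]
grip_width: 27.8
finger_force: 0.9
time: 12.0
tool_pos: [540.4, 8.9, 67.7]
tcp_rot: [3.141, -0.001, -3.024]
contact_force: [-1.6, 0.1, 0.9]
grip_width: 28.0
finger_force: 0.9
[-46.89979789  30.11244028]
```

```bash
python3 -m jog '[[-1.5,0,0,0,0,0],[-1,0,0,0,0,0],[-1,0,0,0,0,0]]'; python3 -m jog '[[-1,0,0,0,0,0],[-1,0,0,0,0,0]]';  python3 -c "
from st import *
print(w2s(bot.get_obs()['tool_pos']))"
```

```text
time: 12.3
tool_pos: [541.8, 9.1, 67.3]
tcp_rot: [3.141, -0.005, -3.024]
contact_force: [-10.5, -2.7, 5.6]
grip_width: 27.7
finger_force: 5.2
time: 12.5
tool_pos: [541.8, 9.3, 67.0]
tcp_rot: [3.141, -0.01, -3.024]
contact_force: [-14.8, -3.1, 7.8]
grip_width: 27.5
finger_force: 8.1
[-45.40267842  30.32120668]
```

```bash
python3 -m jog '[[12,0,0,0,0,0],[0,0,-45,0,0,0],[0,0,-50,0,0,0],[0,0,-50,0,0,0]]' 60; python3 - <<'E'
from st import *
C=cam('top')
f=lambda x,y,z: unproj(C,(170+x/2.5,100+y/2.5),z)
a=f(552,303,124);b=f(661,318,124);print(a,b,np.linalg.norm(a-b),'yaw',np.arctan2(*(a-b)[[1,0]])-np.pi/2)
m=(a+b)/2; print(m)
togo(m[0],m[1],215,np.pi/2+np.arctan2(*(a-b)[[1,0]])-np.pi/2)
a=bot.capture('scene');s=a[160:310,240:400];save('s4',np.hstack([cv2.resize(s,None,fx=4,fy=4,interpolation=cv2.INTER_CUBIC)]))
E
```

```text
time: 12.9
tool_pos: [534.1, 8.1, 214.4]
tcp_rot: [3.141, 0.001, -3.025]
contact_force: [1.6, -0.1, 0.5]
grip_width: 53.3
finger_force: 0.0
[ 507.12921962 -222.15887331  124.        ] [ 494.29824463 -332.01611931  124.        ] 110.60401628038406 yaw -0.1162700126134042
[ 500.71373213 -277.08749631  124.        ]
shift tool [  66.5 -279.3   -0.7] turn [1.000e-03 0.000e+00 1.804e+00] at [534.1   8.1 214.4] [ 3.141e+00  1.000e-03 -3.025e+00] t 12.9
```

View pics/s4.png

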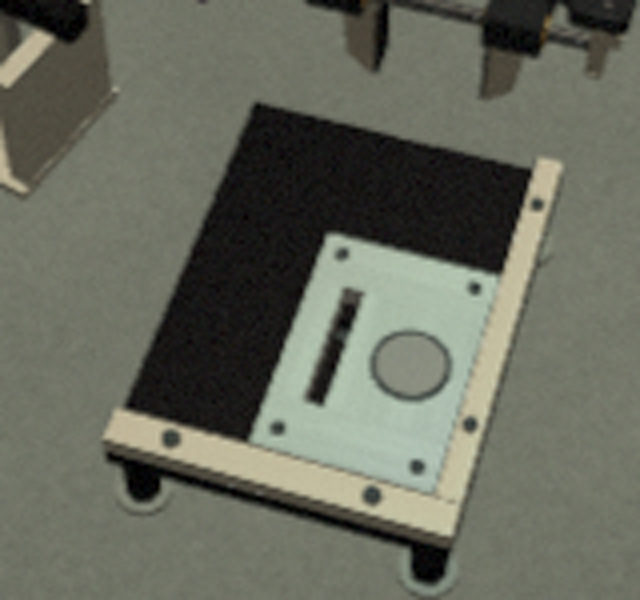

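```bash
python3 -m jog '[[0,0,-8,0,0,0.1388],[0,0,-8,0,0,0.1388],[0,0,-8,0,0,0.1388],[0,0,0,0,0,0.1388],[0,0,0,0,0,0.1388],[0,0,0,0,0,0.1388],[0,0,0,0,0,0.1388],[0,0,0,0,0,0.1388],[0,0,0,0,0,0.1388],[0,0,0,0,0,0.1388],[0,0,0,0,0,0.1388],[0,0,0,0,0,0.1388]]'; python3 -m jog '[[0,0,0,0,0,0.1388],[-49,0,0,0,0,0],[-49,0,0,0,0,0],[-49,0,0,0,0,0],[-49,0,0,0,0,0],[-49,0,0,0,0,0],[-49,0,0,0,0,0],[-49,0,0,0,0,0],[0,0,0,0,0,0],[0,0,0,0,0,0]]'; python3 look.py w5; python3 -c "
from h import *
for r in bot.outline_of('probe_grip','wrist'):
    m=r['mask'];
    print(r['p'],r['pixel'],cv2.minAreaRect(np.argwhere(m)[:,::-1].astype(np.float32)))
"
```

```text
time: 14.15
tool_pos: [534.6, 8.1, 236.7]
tcp_rot: [3.14, -0.0, 1.587]
contact_force: [0.1, -0.1, 0.1]
grip_width: 55.3
finger_force: 0.0
time: 15.15
tool_pos: [494.0, -333.6, 236.0]
tcp_rot: [3.141, -0.001, 1.452]
contact_force: [0.7, -0.5, 0.5]
grip_width: 54.8
finger_force: 0.0
15.15 [ 494.  -333.6  236. ] [ 3.141e+00 -1.000e-03  1.452e+00]
0.97 [174.2, 90.4] ((185.40826416015625, 93.26459503173828), (56.747596740722656, 118.16275787353516), 23.702648162841797)
0.83 [330.0, 252.1] ((311.6085510253906, 251.66297912597656), (36.92201614379883, 95.85694885253906), 71.16156768798828)
0.57 [316.2, 130.4] ((317.0, 133.5), (121.0, 24.0), 90.0)
0.55 [479.1, 215.0] ((466.5, 210.5), (39.0, 71.0), 90.0)
```

View pics/w5.png

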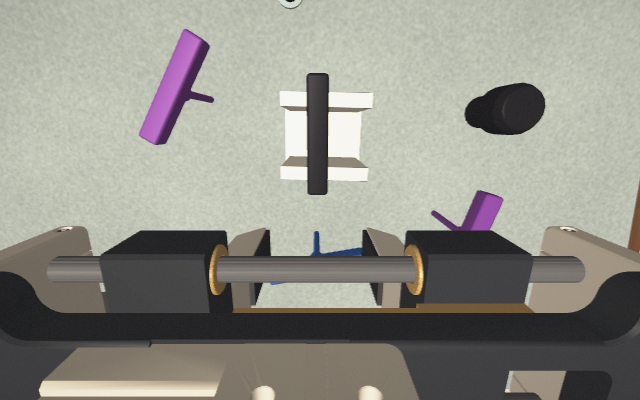

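```bash
python3 - <<'E'
from h import *
d=np.load('w5.npz');C=(d['K'],d['R'],d['p'])
for n,uv,z in [('ha',(317.5,74),128),('hb',(317,194),120),('far wall l',(280,92),106),('far wall r',(373,93),106),('near wall l',(281,181),106),('near wall r',(368,181),106)]: print(n,np.round(unproj(C,uv,z),1))
a=unproj(C,(317.5,74),128);b=unproj(C,(317,194),125);m=(a+b)/2
yaw=np.arctan2(*(a-b)[[1,0]]);print(np.linalg.norm(a-b),m,yaw)
togo(m[0],m[1],100,yaw)
E
```

```text
ha [ 509.6 -223.6  128. ]
hb [ 496.2 -332.3  120. ]
far wall l [ 472.6 -231.7  106. ]
far wall r [ 560.9 -243.3  106. ]
near wall l [ 460.4 -317.5  106. ]
near wall r [ 550.  -328.3  106. ]
108.36540183480896 [ 502.94538651 -277.36740227  126.5       ] 1.4478706266725923
shift tool [ 54.9   2.  136.6] turn [ 0.    -0.001  0.007] at [ 494.6 -331.7  236.5] [ 3.141e+00 -1.000e-03  1.455e+00] t 15.25
```

```bash
python3 -m jog '[[30,1,0,0,0,0.007],[25,1,0,0,0,0],[0,0,40,0,0,0],[0,0,40,0,0,0],[0,0,38,0,0,0],[0,0,20,0,0,0],[0,0,0,0,0,0]]'; python3 -m jog '[[0,0,0,0,0,0],[0,0,0,0,0,0],[0,0,0,0,0,0],[0,0,0,0,0,0],[0,0,0,0,0,0],[0,0,0,0,0,0]]' 0
```

```text
time: 15.95
tool_pos: [501.7, -275.4, 96.1]
tcp_rot: [-3.137, -0.003, 1.45]
contact_force: [0.8, 0.9, 0.3]
grip_width: 55.0
finger_force: 0.0
time: 16.55
tool_pos: [503.0, -278.4, 99.4]
tcp_rot: [3.141, 0.0, 1.447]
contact_force: [-1.0, -0.0, 4.6]
grip_width: 19.5
finger_force: 30.0
```

```bash
python3 -m jog '[[0,0,-10,0,0,0],[0,0,-35,0,0,0],[0,0,-40,0,0,0],[0,0,-35,0,0,0],[0,0,0,0,0,-0.121],[0,0,0,0,0,-0.121]]'; python3 -c "
from st import *
togo(*s2w([35,-95]),218,psi+np.pi/2)"
```

```text
time: 17.15
tool_pos: [503.2, -278.5, 220.7]
tcp_rot: [3.139, 0.002, 1.694]
contact_force: [-0.2, 0.7, -1.0]
grip_width: 19.6
finger_force: 30.0
shift tool [155.1 153.5   2.7] turn [0.002 0.002 0.005] at [ 503.2 -278.5  220.7] [3.139e+00 2.000e-03 1.694e+00] t 17.15
```

```bash
python3 -m jog '[[20,20,0,0,0,0.001],[31,31,0,0,0,0],[31,31,0,0,0,0],[31,31,0,0,0,0],[25,25,0,0,0,0],[17,15,0,0,0,0],[0,0,0,0,0,0],[0,0,0,0,0,0],[0,0,0,0,0,0]]'; python3 look.py w6; python3 -c "
import cv2
a=cv2.imread('pics/w6.png');cv2.imwrite('pics/w6c.png',cv2.resize(a[60:270,180:460],None,fx=2.8,fy=2.8,interpolation=cv2.INTER_CUBIC))"
```

```text
time: 18.05
tool_pos: [636.0, -107.3, 218.8]
tcp_rot: [-3.141, 0.0, 1.687]
contact_force: [0.3, -0.4, -0.1]
grip_width: 19.7
finger_force: 30.0
18.05 [ 636.  -107.3  218.8] [-3.141  0.     1.687]
```

View pics/w6c.png

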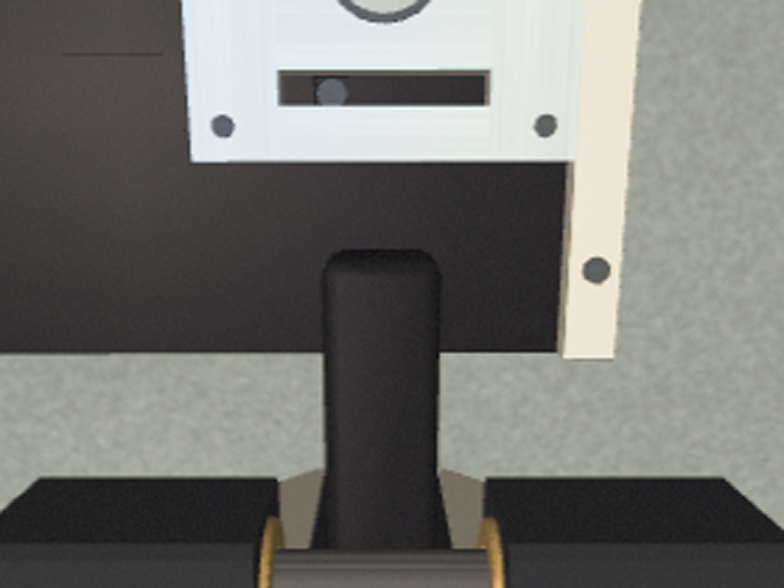

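```bash
python3 - <<'E'
from st import *
d=np.load('w6.npz');C=(d['K'],d['R'],d['p'])
f=lambda x,y,z: w2s(unproj(C,(180+x/2.8,60+y/2.8),z)).round(1)
print('slot',f(278,105,76),f(491,105,76),f(278,69,76),f(491,69,76))
print('plate -y near',f(191,161,76),'plunger',f(331,93,54),'hole L',f(314,90,60),'R',f(348,90,60))
print('stage -y edge/fence',f(560,352,60),f(563,358,74),f(613,358,74))
print('tcp',w2s(bot.get_obs()['tool_pos']))
E
```

```text
slot [-1.6 -1.9] [74.8 -2.2] [-1.2 10.1] [74.4  9.9]
plate -y near [-34.1 -21.1] plunger [16.2  4.2] hole L [10.1  4.7] R [22.9  4.7]
stage -y edge/fence [108.3 -96.2] [106.4 -95.6] [126.  -95.6]
tcp [ 34.3070235  -96.71020326]
```

```bash
python3 - <<'E'
from st import *
d=np.load('w6.npz');C=(d['K'],d['R'],d['p'])
o=bot.get_obs()
for y in (248,250,254):
  for z in (248.8,238): print(y,z,w2s(unproj(C,(180+382/2.8,60+y/2.8),z))-w2s(o['tool_pos']))
a=bot.capture('scene');C=cam('scene')
t=np.append(s2w(w2s(o['tool_pos'])),o['tool_pos'][2]-82);u=proj(C,t)[0];print('tip px',u, 'tcp px',proj(C,o['tool_pos']))
x,y=int(u[0]),int(u[1]);s=a[y-50:y+25,x-50:x+50];save('s7',cv2.resize(s,None,fx=7,fy=7,interpolation=cv2.INTER_CUBIC)); print(x-50,y-50)
E
```

```text
248 248.8 [ 1.09008446 58.35279088]
248 238 [ 1.10057722 57.45808823]
250 248.8 [ 1.08943249 58.03599163]
250 238 [ 1.09987063 57.11475011]
254 248.8 [ 1.088126   57.40115705]
254 238 [ 1.0984547  56.42673422]
tip px [277.14250031 217.89315118] tcp px [[274.17298006 193.94570423]]
227 167
```

View pics/s7.png

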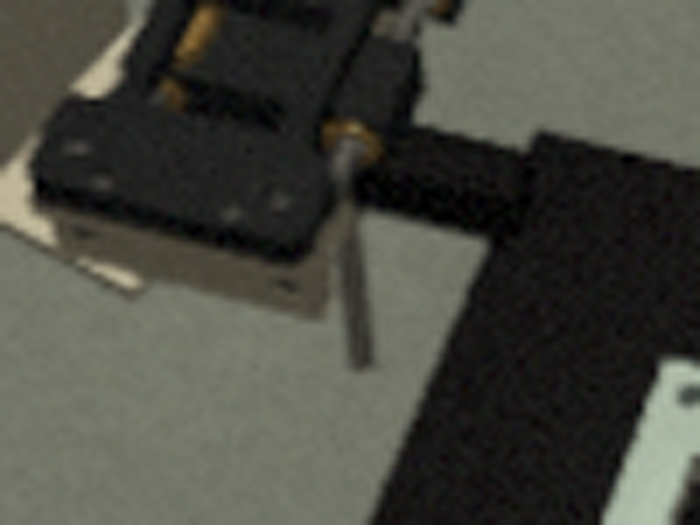

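```bash
python3 - <<'E'
from st import *
C=cam('scene');o=bot.get_obs();t=w2s(o['tool_pos']);z=o['tool_pos'][2]-82
for uv in [(278.4,218.6),(278.4,219.1)]: print(w2s(unproj(C,uv,z))-t)
# bias at known features from s4-type picture: stage -y near corner, slot seen by scene
f=lambda x,y,z:w2s(unproj(C,(240+x/4,160+y/4),z)).round(1)
print(f(352,290,76),f(315,403,76),f(255,103,60),f(130,407,60))
togo(*s2w([20,2]),190,psi+np.pi/2)
E
```

```text
[0.88801073 3.21098979]
[2.09211661 3.65966654]
[-1.3  5.2] [73.1  7.3] [-123.3  -92.9] [ 96.5 -89.9]
shift tool [ 98.7 -14.5  28.9] turn [-0.     0.    -0.002] at [ 636.  -107.5  219. ] [-3.142  0.     1.687] t 18.15
```

```bash
python3 -m jog '[[33,-6.5,0,0,0,0],[33,-6.5,0,0,0,0],[25,-4.5,8,0,0,0],[8,-1.2,20,0,0,0],[0,0,20,0,0,0],[0,0,5,0,0,0],[0,0,0,0,0,0]]';python3 -c "
from st import *
print(w2s(bot.get_obs()['tool_pos']))
togo(*s2w([15.8,2.3]),150,psi+np.pi/2)"
```

```text
time: 18.85
tool_pos: [606.0, -11.0, 165.3]
tcp_rot: [-3.14, -0.0, 1.687]
contact_force: [0.0, -0.8, -1.6]
grip_width: 19.8
finger_force: 30.0
[15.87489645  2.6556778 ]
shift tool [-0.4 -0.1 15.3] turn [-0.001 -0.    -0.002] at [606.  -11.  165.3] [-3.14  -0.     1.687] t 18.85
```

```bash
python3 -m jog '[[0,0,3,0,0,0],[0,0,2,0,0,0],[0,0,2,0,0,0],[0,0,2,0,0,0]]'; python3 -m jog '[[0,0,1,0,0,0],[0,0,1,0,0,0],[0,0,1,0,0,0]]'
```

```text
time: 19.25
tool_pos: [606.5, -10.4, 157.0]
tcp_rot: [3.141, 0.0, 1.688]
contact_force: [-0.6, -0.2, -1.5]
grip_width: 19.7
finger_force: 30.0
time: 19.55
tool_pos: [606.4, -10.2, 153.7]
tcp_rot: [3.141, -0.0, 1.689]
contact_force: [0.0, 0.8, -0.6]
grip_width: 19.6
finger_force: 30.0
```

In the slot (no contact force); continue.

```bash
python3 -m jog '[[0,0,2,0,0,0],[0,0,2,0,0,0],[0,0,2,0,0,0],[0,0,2,0,0,0]]'; python3 -m jog '[[0,0,1,0,0,0],[0,0,1,0,0,0],[0,0,1,0,0,0],[0,0,0,0,0,0]]'
```

```text
time: 19.95
tool_pos: [606.3, -10.2, 145.5]
tcp_rot: [3.142, -0.0, 1.688]
contact_force: [-0.5, 0.8, -2.2]
grip_width: 20.2
finger_force: 30.0
time: 20.35
tool_pos: [606.3, -10.2, 142.6]
tcp_rot: [-3.141, -0.0, 1.688]
contact_force: [-0.5, -0.9, -1.2]
grip_width: 19.6
finger_force: 30.0
```

```bash
python3 -m jog '[[0,0,1,0,0,0],[0,0,1,0,0,0],[0,0,1,0,0,0],[0,0,0,0,0,0]]';python3 -m jog '[[0,0,1,0,0,0],[0,0,1,0,0,0],[0,0,1,0,0,0],[0,0,0,0,0,0]]'
```

```text
time: 20.75
tool_pos: [606.3, -10.2, 139.6]
tcp_rot: [-3.141, -0.0, 1.688]
contact_force: [-0.0, -0.6, -0.6]
grip_width: 19.8
finger_force: 30.0
time: 21.15
tool_pos: [606.4, -10.3, 136.9]
tcp_rot: [3.141, -0.0, 1.688]
contact_force: [-1.0, -0.2, 0.3]
grip_width: 19.9
finger_force: 30.0
```

```bash
python3 -m jog '[[0,0,1,0,0,0],[0,0,1,0,0,0],[0,0,1,0,0,0],[0,0,1,0,0,0]]';python3 -m jog '[[0,0,1,0,0,0],[0,0,1,0,0,0],[0,0,1,0,0,0]]'
```

```text
time: 21.55
tool_pos: [606.4, -10.3, 132.8]
tcp_rot: [3.141, 0.0, 1.688]
contact_force: [0.1, 0.3, 3.1]
grip_width: 19.9
finger_force: 30.0
time: 21.85
tool_pos: [606.4, -10.2, 129.7]
tcp_rot: [3.141, -0.0, 1.688]
contact_force: [-1.3, -0.7, 3.1]
grip_width: 19.6
finger_force: 30.0
```

```bash
python3 -m jog '[[0,0,1,0,0,0],[0,0,1,0,0,0]]'
```

```text
time: 22.05
tool_pos: [606.8, -10.4, 129.0]
tcp_rot: [3.14, 0.0, 1.688]
contact_force: [-3.3, 0.5, 15.7]
grip_width: 19.4
finger_force: 30.0
```

```bash
python3 -m jog '[[0,0,0.5,0,0,0],[0,0,0,0,0,0],[0,0,-3,0,0,0],[0,0,-5,0,0,0],[0,0,-8,0,0,0],[0,0,-12,0,0,0],[0,0,-20,0,0,0],[0,0,-25,0,0,0],[0,0,-20,0,0,0],[0,0,0,0,0,0]]'; python3 -c "
from st import *
togo(503,-278.4,221,psi+np.pi/2)
a=bot.capture('scene');save('s8',cv2.resize(a[100:310,200:440],None,fx=3,fy=3,interpolation=cv2.INTER_CUBIC))"
```

```text
time: 23.05
tool_pos: [608.0, -10.4, 224.1]
tcp_rot: [3.135, 0.002, 1.688]
contact_force: [0.3, -0.1, -0.9]
grip_width: 20.0
finger_force: 30.0
shift tool [-253.8 -135.7    2.6] turn [ 0.007  0.002 -0.   ] at [608.  -10.4 224.1] [3.135e+00 2.000e-03 1.688e+00] t 23.05
```

View pics/s8.png

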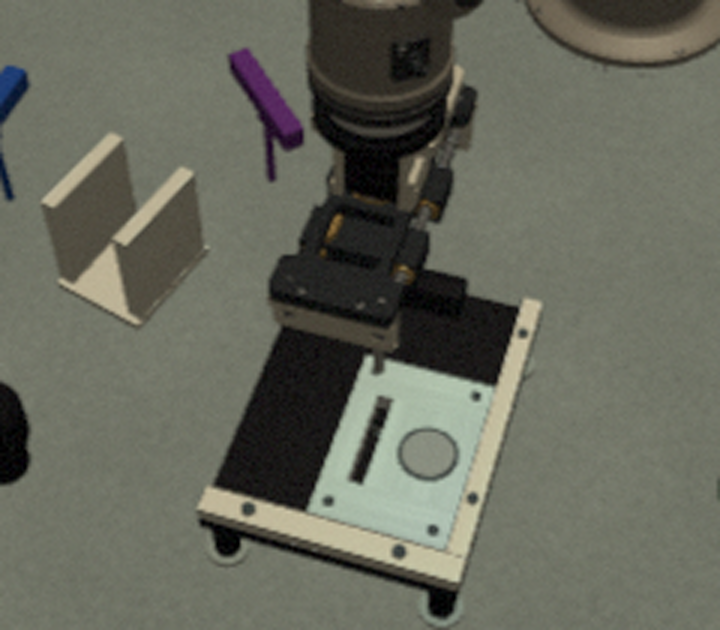

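```bash
python3 -m jog '[[-30,-16,0,0,0,0],[-42,-22.5,0,0,0,0],[-42,-22.5,0,0,0,0],[-42,-22.5,0,0,0,0],[-42,-22.5,0,0,0,0],[-35,-19,0,0,0,0],[-21,-10.5,0,0,0,0],[0,0,0,0,0,0.12],[0,0,0,0,0,0.121],[0,0,0,0,0,0],[0,0,0,0,0,0]]'; python3 -c "
from st import *
togo(504.5,-278.4,100.5,1.447)"
```

```text
time: 24.2
tool_pos: [501.2, -278.0, 219.2]
tcp_rot: [-3.14, -0.001, 1.451]
contact_force: [-0.5, 0.2, -1.5]
grip_width: 19.8
finger_force: 30.0
shift tool [-1.000e-01  3.500e+00  1.187e+02] turn [-0.002 -0.001  0.004] at [ 501.2 -278.   219.2] [-3.140e+00 -1.000e-03  1.451e+00] t 24.2
```

```bash
python3 -m jog '[[0,3,25,0,0,0],[0,0,35,0,0,0],[0,0,30,0,0,0],[0,0,15,0,0,0],[0,0,7,0,0,0],[0,0,3,0,0,0],[0,0,2,0,0,0],[0,0,0,0,0,0]]'; python3 -m jog '[[0,0,1,0,0,0],[0,0,0.5,0,0,0],[0,0,0,0,0,0]]'
```

```text
time: 25.0
tool_pos: [505.0, -279.0, 103.9]
tcp_rot: [3.14, 0.001, 1.448]
contact_force: [-0.9, 0.3, -0.5]
grip_width: 20.0
finger_force: 30.0
time: 25.3
tool_pos: [504.6, -278.8, 102.0]
tcp_rot: [3.141, 0.0, 1.447]
contact_force: [-0.5, 1.1, -1.4]
grip_width: 19.7
finger_force: 30.0
```

```bash
python3 -m jog '[[0,0,1,0,0,0],[0,0,1,0,0,0],[0,0,0,0,0,0]]'; python3 -m jog '[[0,0,0.7,0,0,0],[0,0,0,0,0,0]]'
```

```text
time: 25.6
tool_pos: [504.5, -278.7, 99.5]
tcp_rot: [-3.141, -0.0, 1.447]
contact_force: [0.3, 0.0, -0.4]
grip_width: 20.0
finger_force: 30.0
time: 25.8
tool_pos: [504.6, -278.8, 99.4]
tcp_rot: [3.141, 0.0, 1.447]
contact_force: [-1.1, 0.3, 3.0]
grip_width: 19.7
finger_force: 30.0
```

Seated (contact). Release and rise.

```bash
python3 -m jog '[[0,0,0,0,0,0],[0,0,0,0,0,0],[0,0,0,0,0,0],[0,0,0,0,0,0],[0,0,0,0,0,0],[0,0,-10,0,0,0],[0,0,-30,0,0,0],[0,0,-40,0,0,0],[-30,0,-40,0,0,0],[-30,0,-20,0,0,0],[0,0,0,0,0,0],[0,0,0,0,0,0]]' 60; python3 look.py w9; python3 - <<'E'
from st import *
d=np.load('w9.npz');C=(d['K'],d['R'],d['p'])
for r in bot.outline_of('probe_grip','wrist'):
    b=cv2.minAreaRect(np.argwhere(r['mask'])[:,::-1].astype(np.float32))
    print(round(r['p'],2),np.round(r['pixel']),b,unproj(C,b[0],128).round(1))
for r in bot.outline_of('rest','wrist')[:1]: print('rest',r['pixel'],unproj(C,r['pixel'],106).round(1))
a=bot.capture('scene');save('s9',cv2.resize(a[100:310,200:440],None,fx=3,fy=3,interpolation=cv2.INTER_CUBIC))
E
```

```text
time: 27.0
tool_pos: [496.9, -338.6, 239.5]
tcp_rot: [3.141, -0.0, 1.446]
contact_force: [-0.3, 0.4, -0.7]
grip_width: 55.4
finger_force: 0.0
27.0 [ 496.9 -338.6  239.5] [ 3.141 -0.     1.446]
0.8 [171.  88.] ((182.27236938476562, 89.87513732910156), (57.32875061035156, 116.89048767089844), 23.552265167236328) [ 391.7 -226.   128. ]
0.79 [474. 208.] ((468.25921630859375, 211.76878356933594), (43.94621658325195, 69.92108917236328), 63.970401763916016) [ 646.9 -373.4  128. ]
0.65 [318. 127.] ((316.0, 128.5), (121.0, 22.0), 90.0) [ 506.1 -274.2  128. ]
0.55 [328. 250.] ((323.2234191894531, 241.3725128173828), (73.99005889892578, 28.47158432006836), 0.9391909241676331) [ 499.4 -386.8  128. ]
rest [328.3, 129.5] [ 518.2 -277.1  106. ]
```

View pics/s9.png

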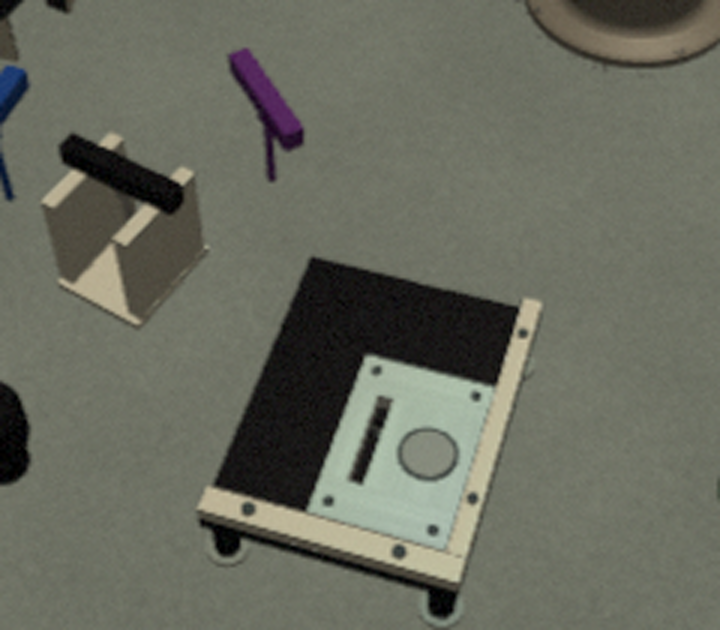

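The probe hangs across both rest walls again at about (506, -274). The plate is still flush in the fence corner, and the arm is clear of everything. I'm handing the job in.

```bash
python3 -c "
from plant import bot
print(bot.close_job())"
```

```text
the job is handed in; nothing more can be done
None
```

I handed the job in after about 27 s on the robot's clock: plate home against both fences, plunger pressed to its stop (about 16 N, by force and depth), probe back in its rest, with bystanders well clear of the arm's path; no verdict came back. The tip went straight into the hole, which the wrist camera could see through the slot, so there was no slide along the stage.

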